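# Stand the mould-insert case heavy end down

## Robot

A 6-joint arm with a two-finger parallel gripper is mounted at the origin on the work surface. World frame = base frame: x ahead of the robot, y to its left, z up, the work surface at z = 0. Lengths are in m, angles in degrees, forces in N, time in s.
With the tool pointing down it reaches from about 0.425 to 0.925 m from the base axis. Payload 12.5 kg.
Tool frame: the origin (TCP) lies midway between the tips of the shut fingers; the grasp point (between the pads) lies 19 mm behind it; z points along the fingers, y is the direction in which the jaws open and shut (so a half turn about z gives the same grasp; the last joint's range is limited). The gripper opens to 85 mm and grips with 20 to 120 N. Pads are 22 mm wide; open, the fingers measure 114 mm over their backs; the gripper's body (76 mm by 85 mm) begins 54 mm behind the grasp point. The pads swing forward as they close: fully open they stand 13 mm farther back than shut.
Start: joints at [-78.243, 28.126, 89.318, -0, 62.55, -6.05], TCP at [0.191, -0.595, 0.231] pointing down, gripper open.
Joint ranges: [-177.58, 177.58], [-47.91, 125.51], [2.72, 160], [-65.01, 245.01], [3.68, 167.84], [-153.87, 153.87]. Speed limits (degrees/s): [127.2, 127.2, 159.86, 180, 180, 180].

## Interface

Orientations are given as [roll, pitch, yaw] about the fixed x, y, z axes, in that order (R = Rz(yaw) Ry(pitch) Rx(roll)).
In Python, from plant import bot gives the robot as it stands.
- The arm moves only by the tool step_arm, never from a script. Its argument "motion" is text: rows parted by semicolons, each of 6 numbers parted by spaces: the shift along the tool's x, y, z in m, then the turn, a rotation vector about the tool's x, y, z in rad. A call has 1 to 20 rows; each row is the pose to reach, as a shift and turn from the pose commanded when the call began, along the tool's axes at that moment; what a row does not reach only later rows make up. A row lasts 1/8 s, in which the tool goes at most 62.5 mm and 10.7 degrees, less where a joint would pass 70% of its speed; a pose out of reach is approached as far as the arm can. A call with a gripper value outside its range is refused whole. "grip" is the opening, from -1 (shut) to 1 (fully open), so that 0 is half open, set as the call begins (left out, the last holds). The fingers move at their own pace and stop on an object; "force" is the grip in N (left out, the last holds). Time passes only in rows, so rows that repeat a pose let the fingers close. It gives the time, the measured TCP pose, the force and the opening at its end, in the units of the state.
- bot.observe(): the state, without advancing time (a new reading comes with each control period).
- bot.camera(name): name is "scene" or "top" or "wrist"; returns the picture (384x512x3 uint8, blue, green, red); there is no depth.
- bot.camera_info(name): a dict with "fovy" (degrees; the focal length in pixels is half the picture's height over the tangent of half this angle, whatever the lens; pixels are square), "cx", "cy" (the principal point, pixels), "k1" (the pictures are not rectified: a ray, as slopes to the right and down, at radius r is drawn at 1 + k1 r^2 times it, then the intrinsics apply), "rvec" (rotation vector, rad) and "tvec" (3), from world to camera coordinates, as OpenCV has them. Camera axes: x right, y down, z forward; pixel columns grow to the right and rows downward; lengths in m; the calibration is good to about 2 mm. A picture is of the moment at which its call begins: read the wrist's pose just before it. camera_info takes no time and is no camera call; for the wrist camera it gives the pose at the moment of the call.
- bot.hand_in(): hands the job in, once; it reports no verdict.
The state is a dict: "clock": time; "qpos": joint angles; "joint_velocities": joint speeds; "effort": joint torques, N m; "ee_pos": TCP position; "tool_rot": TCP orientation; "ft_force": force on the tool from outside, world axes, zero at the start; "torque": the same for the moment, N m; "finger_gap": finger opening in m.
Only numpy, scipy, OpenCV 4.12 (cv2) and the standard library are available. Lean on these libraries where they do the work, as an engineer would, in place of code of your own. Each camera call takes 0.05 s, during which the arm holds its last target. There are 200 camera calls.

## Task

The long dark grey case with the tall swinging carrying handle holds a steel mould half at one end, but from outside you cannot tell which. Lift the case by its handle, see which end sinks, and stand it upright on that heavy end in the middle of the square tray beside the moulding machine. Leave it standing there on its own.

Things in the scene. Friction and masses are not known exactly. Their poses are not given: they have to be found in the camera images.
- case: Closed dark grey steel case, latches on its long sides, 120 long x 56 wide x 44 mm high, 0.5 kg, at first lying flat, handle on top. Origin: middle of the box. x runs along its length, y across, z out of its top face. The ends look alike; a hidden block makes one much heavier. Hung by its upright handle it tilts about 1.1 rad, heavy end down. (Not the 80 mm tin without handle.)
- bail (a joint): Handle swing, rad: 0 with the arms straight up from the case's top face, positive when the case's +x end sinks below its -x end under an upright handle. Turns 1.8 rad either way on a pin along case y, 16 mm above the box's middle; slight friction holds the bare handle where left. It reads +-pi/2 with the case on end; the top end is then between the arms, 38 mm below the bar's middle.
- bail_grip (a point): Middle of the handle's black rubber grip bar, 98 mm from the pin, so 136 mm above the table with the handle straight up (it may lean 0.12 rad). The bar is 14 mm thick (along case x), 22 mm high and 72 mm long (along case y); two flat steel arms, 64 mm clear between them, run down from its ends to the case's sides. Axes as the case's when the handle is straight up.
- tray: Flat square tray of dark steel, 150 x 150 mm outside, rim 4 mm thick and 10 mm high, floor 4 mm above the table; fixed. Origin: centre of its underside, z up. (Not the round dish.) To stand the hanging case here, set the low edge of its heavy end on the floor, then lower the handle while carrying it sideways, the way the heavy end pointed, until the end face is flat.
Mind the look-alikes: they are no part of the job. Leave any blue look-alike of the tray alone. Leave any green look-alike of the case alone.

How it is judged:
By the outcome, as a careful person would: the job done as asked, in the order asked, and still so for the second after the job is handed in, with the robot touching nothing.
It also fails if it takes over 45 s, if anything falls off the work surface, if the arm or the gripper's body presses on something with over 40 N, if the wrist force passes 120 N, or if a joint passes its speed limit or range.

## Working session

There is one attempt and no reset: what is moved stays moved. The work goes in short steps, Python scripts to look and compute and a tool call to move; the robot and the scene stay as the last step left them, time stands still between calls to the robot, and variables do not carry over. Pictures are saved under pics/ and viewed, about 8 in all and at most 12, crops included, and the job is handed in when it is done.

Besides the shell and the picture viewer there is one more tool, called after "Call:" in YAML: its name, and indented under it one key for each argument. step_arm: Moves the arm, as the interface text tells. Its arguments: {"type":"object","properties":{"motion":{"type":"string"},"grip":{"type":"number"},"force":{"type":"number"}},"required":["motion"]}

```bash
ls; mkdir -p pics
python3 - <<'E'
from plant import bot
import cv2
print(bot.observe())
for n in("scene","top","wrist"):
    print(n,bot.camera_info(n)); 
for n in("scene","top"):
    cv2.imwrite(f"pics/{n}0.png",bot.camera(n))
E
```

```text
pics
{'clock': 0.0, 'qpos': array([-7.82434323e+01,  2.81644388e+01,  8.93502153e+01, -6.01998713e-05,
        6.25497762e+01, -6.04867706e+00]), 'joint_velocities': array([-0.05933229,  0.1390294 , -0.10562594,  0.06198078, -0.00501053,
       -0.04061783]), 'effort': array([ 1.24166108e-03, -6.18448448e+01, -2.61588389e+01, -5.62955267e-05,
        4.15163653e-03,  1.45716552e-05]), 'ee_pos': array([ 0.19110693, -0.59482593,  0.23072404]), 'tool_rot': array([-1.79935923e+02, -6.73613866e-03,  1.78052687e+01]), 'ft_force': array([-0.34880854, -0.86950738, -0.71531297]), 'torque': array([-0.03595703,  0.02462479, -0.02132471]), 'finger_gap': 0.08536118642070317}
scene {'fovy': 55.56631625113224, 'cx': 256.2948409312352, 'cy': 189.89171753818252, 'k1': 0.027932476064375576, 'rvec': array([ 2.11663905,  1.13919131, -0.47663414]), 'tvec': array([-0.38745608, -0.09591614,  1.41550458])}
top {'fovy': 42.62644445996594, 'cx': 253.40095367511867, 'cy': 190.14801500396197, 'k1': -0.05760248170445972, 'rvec': array([ 2.1890633 , -2.20675441,  0.07707032]), 'tvec': array([0.18423139, 0.41169893, 1.57407485])}
wrist {'fovy': 68.31974374906343, 'cx': 258.1624096325924, 'cy': 194.63807511030046, 'k1': 0.015160835555223405, 'rvec': array([-2.33780155,  1.70524731,  0.25543077]), 'tvec': array([-0.62450656, -0.03719863,  0.37816761])}
```

View pics/scene0.png

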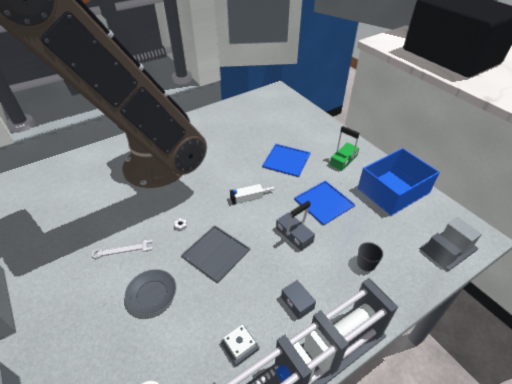

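View pics/top0.png

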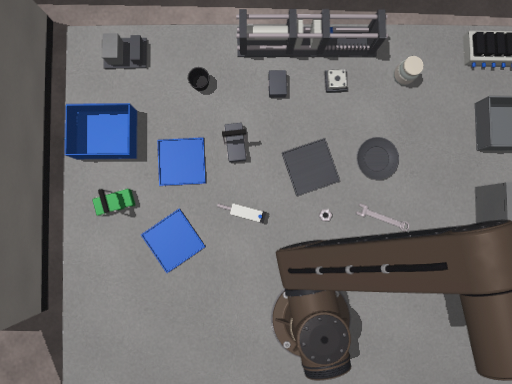

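The scene view shows the case near (295,230), its bar near (300,210), and the dark tray near (216,252). In the top view the case is near (235,142), the bar near (234,133), and the tray near (311,167). I'll measure them next.

```bash
cat > h.py <<'E'
import numpy as np, cv2
from plant import bot
def cam(n):
    i=bot.camera_info(n); f=192/np.tan(np.radians(i["fovy"])/2)
    R=cv2.Rodrigues(i["rvec"])[0]; return i,f,R,-R.T@i["tvec"]
def ray(c,uv):
    i,f,R,C=c; d=np.array([(uv[0]-i["cx"])/f,(uv[1]-i["cy"])/f]); s=d.copy()
    for _ in range(20): s=d/(1+i["k1"]*(s@s))
    return C,R.T@np.array([*s,1])
def onz(c,uv,z):
    C,d=ray(c,uv); return C+d*(z-C[2])/d[2]
def proj(c,P):
    i,f,R,C=c; p=R@(np.array(P)-C); s=p[:2]/p[2]; s=s*(1+i["k1"]*(s@s)); return s*f+[i["cx"],i["cy"]]
def tri(c1,u1,c2,u2):
    A,d=ray(c1,u1);B,e=ray(c2,u2); t=np.linalg.lstsq(np.c_[d,-e],B-A,rcond=None)[0]
    P,Q=A+d*t[0],B+e*t[1]; return (P+Q)/2,np.linalg.norm(P-Q)
E
python3 - <<'E'
from h import *
t=cv2.imread("pics/top0.png"); c=cam("top")
# tray: dark mask
g=cv2.cvtColor(t,cv2.COLOR_BGR2GRAY)
x0,y0=270,125; m=(g[y0:205,x0:350]<75).astype(np.uint8)
n,l,s,_=cv2.connectedComponentsWithStats(m); k=1+np.argmax(s[1:,4])
ct=max(cv2.findContours((l==k).astype(np.uint8),0,1)[0],key=cv2.contourArea)
r=cv2.minAreaRect(ct); print("tray px",r,s[k]); 
b=cv2.boxPoints(r)+[x0,y0]; P=np.array([onz(c,p,0.01) for p in b]); print(P,P.mean(0))
a=cv2.resize(t[115:175,205:275],None,fx=7,fy=7,interpolation=2)
q=cv2.imread("pics/scene0.png")[190:260,265:325]
q=cv2.resize(q,None,fx=6,fy=6,interpolation=2)
o=np.zeros((420,860,3),np.uint8); o[:,:490]=a; o[:,490:850]=q
cv2.imwrite("pics/crop0.png",o[:,:800+0])
E
```

```text
tray px ((20.206188201904297, 25.536083221435547), (1.292324423789978, 17.08740234375), 68.96248626708984) [12 22 17  8 24]
[[0.53307508 0.08721282 0.01      ]
 [0.55279807 0.03514315 0.01      ]
 [0.5488457  0.03369203 0.01      ]
 [0.52913159 0.08575628 0.01      ]] [0.54096261 0.06045107 0.01      ]
```

View pics/crop0.png

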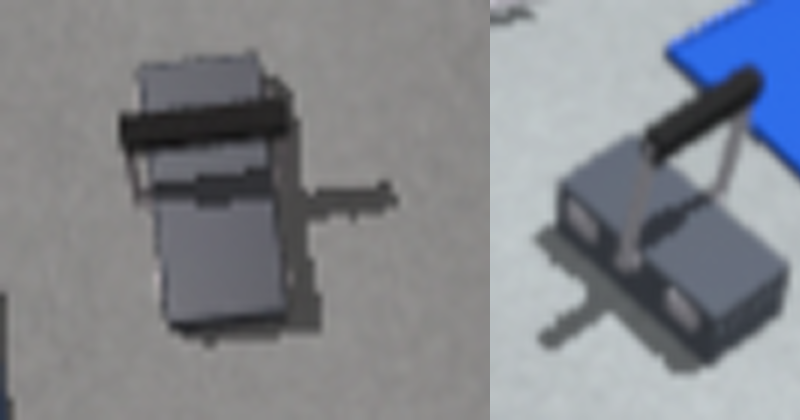

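The crops give the case's top-face corners at (138,65), (262,58), (288,318), (168,325) in crop pixels. The bar runs (122,132)–(292,116) in the top view and (650,150)–(755,80) in the scene view.

Run:
```python
from h import *
t=cv2.imread("pics/top0.png"); c=cam("top"); sc=cam("scene")
P=np.array([onz(c,np.array(p)/7+[205,115]-.5/7*0,0.044) for p in [(138,65),(262,58),(288,318),(168,325)]])
print("case",P.mean(0)); ax=(P[0]+P[1]-P[2]-P[3])/2; print("ax",ax,np.linalg.norm(ax),np.degrees(np.arctan2(ax[1],ax[0])))
B=[]
for a,b in [((122,132),(755,80)),((292,116),(650,150))]:
    for bb in [(650-490,150),(755-490,80)]:
        p,e=tri(c,np.array(a)/7+[205,115],sc,np.array(bb)/6+[265,190])
        if e<.02: print("bar end",p,e);
for a in [(122,132),(292,116)]: print("bar z.134",onz(c,np.array(a)/7+[205,115],.136))
g=cv2.GaussianBlur(cv2.cvtColor(t,cv2.COLOR_BGR2GRAY),(3,3),0)
x0,y0=272,128; w=g[y0:206,x0:350]
th,m=cv2.threshold(w,0,255,cv2.THRESH_BINARY_INV|cv2.THRESH_OTSU)
m=cv2.morphologyEx(m,cv2.MORPH_OPEN,np.ones((5,5)))
ct=max(cv2.findContours(m,0,1)[0],key=cv2.contourArea); r=cv2.minAreaRect(ct); print(th,r)
b=cv2.boxPoints(r)+[x0,y0]; Q=np.array([onz(c,p,0.008) for p in b]); print("tray",b,Q.mean(0),np.linalg.norm(Q[1]-Q[0]),np.linalg.norm(Q[2]-Q[1]),Q[:,:2])
e=Q[1]-Q[0];print(np.degrees(np.arctan2(e[1],e[0])))
```

```text
case [0.56367116 0.23661443 0.044     ]
ax [0.11889382 0.01198407 0.        ] 0.11949626553215734 5.75576931765418
bar end [0.57527794 0.27363823 0.1344877 ] 2.275402725736798e-05
bar end [0.58237855 0.20174971 0.13368426] 0.0018823522599198997
bar z.134 [0.57500785 0.27355341 0.136     ]
bar z.134 [0.58141096 0.20098245 0.136     ]
108.0 ((38.44940948486328, 38.60455322265625), (47.183773040771484, 47.101646423339844), 70.82098388671875)
tray [[280.45531082 152.05902863]
 [324.94266129 136.5851593 ]
 [340.44351196 181.15007782]
 [295.95615768 196.62394714]] [ 0.488634   -0.00491567  0.008     ] 0.1541027700211596 0.15364282719409145 [[ 0.53644758  0.09204959]
 [ 0.58637438 -0.05374128]
 [ 0.44038287 -0.10162238]
 [ 0.39133119  0.04365141]]
-71.09597972596501
```

```bash
cat >> h.py <<'E'
from scipy.spatial.transform import Rotation as Ro
def delta(pos,yaw,pitch=0):
    s=bot.observe(); R=Ro.from_euler('xyz',s["tool_rot"],degrees=True)
    T=Ro.from_euler('xyz',[180,pitch,yaw],degrees=True)
    return np.round(R.inv().apply(np.array(pos)-s["ee_pos"]),4),np.round((R.inv()*T).as_rotvec(),4)
E
python3 - <<'E'
from h import *
print(delta([.56,-.15,.24],60)); print(delta([.578,.2375,.235],95.7))
E
```

```text
(array([ 0.4873, -0.3108, -0.0089]), array([-9.000e-04, -5.000e-04, -7.364e-01]))
(array([ 0.6229, -0.6742, -0.0035]), array([-8.0000e-04, -8.0000e-04, -1.3595e+00]))
```

Call:
step_arm:
  motion: "0.487 -0.311 -0.009 0 0 -0.736;0.487 -0.311 -0.009 0 0 -0.736;0.487 -0.311 -0.009 0 0 -0.736;0.487 -0.311 -0.009 0 0 -0.736;0.487 -0.311 -0.009 0 0 -0.736;0.487 -0.311 -0.009 0 0 -0.736;0.487 -0.311 -0.009 0 0 -0.736;0.487 -0.311 -0.009 0 0 -0.736;0.487 -0.311 -0.009 0 0 -0.736;0.623 -0.674 -0.004 0 0 -1.36;0.623 -0.674 -0.004 0 0 -1.36;0.623 -0.674 -0.004 0 0 -1.36;0.623 -0.674 -0.004 0 0 -1.36;0.623 -0.674 -0.004 0 0 -1.36;0.623 -0.674 -0.004 0 0 -1.36;0.623 -0.674 -0.004 0 0 -1.36;0.623 -0.674 -0.004 0 0 -1.36;0.623 -0.674 -0.004 0 0 -1.36;0.623 -0.674 -0.004 0 0 -1.36"
  grip: 1

```text
clock: 2.48
ee_pos: [0.5783, 0.236, 0.2353]
tool_rot: [-180.0, 0.0, 95.7]
ft_force: [0.2, 0.1, 0.4]
finger_gap: 0.0853
```

Run:
```python
from h import *
s=bot.observe(); print(s["clock"],s["ee_pos"],s["tool_rot"],s["qpos"])
c=cam("wrist"); im=bot.camera("wrist"); cv2.imwrite("pics/w1.png",im)
print(c[3],[proj(c,p) for p in ([.575,.2736,.136],[.5815,.201,.136],s["ee_pos"])])
```

```text
2.475 [0.57833034 0.23601722 0.23532318] [-1.79996074e+02  1.12437377e-02  9.56521678e+01] [ 1.61486134e+01  2.78851372e+01  8.90899456e+01 -1.16021675e-02
  6.30308260e+01  1.05017082e+01]
[0.57129315 0.30908607 0.37605802] [array([258.9041174 , 153.13348937]), array([258.16097933, 232.0931221 ]), array([258.34163758, 248.38788424])]
```

View pics/w1.png

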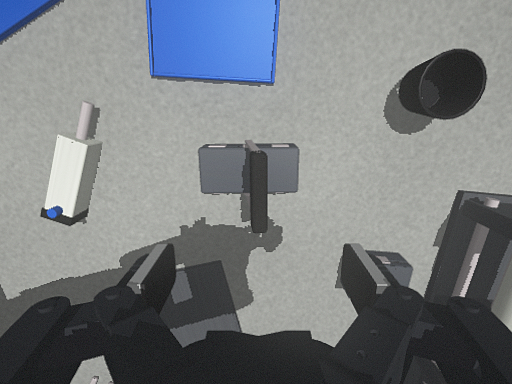

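The wrist view shows the bar at about (257,150)–(261,232), centred between the open jaws and within 2 px of the prediction. The case's top face runs (199..298, 143..193), square to the image. I'll go down and grip.

Call:
step_arm:
  motion: "0 0 0.04 0 0 0;0 0 0.08 0 0 0;0.001 0 0.119 0 0 0;0.001 0 0.119 0 0 0"

```text
clock: 3.02
ee_pos: [0.5771, 0.2371, 0.1142]
tool_rot: [-179.7, 0.1, 95.7]
ft_force: [0.1, 0.2, 0.8]
finger_gap: 0.0854
```

Call:
step_arm:
  motion: "0 0 0 0 0 0;0 0 0 0 0 0;0 0 0 0 0 0;0 0 0 0 0 0;0 0 0 0 0 0;0 0 0 0 0 0;0 0 0 0 0 0;0 0 0 0 0 0"
  grip: -1
  force: 80

```text
clock: 4.03
ee_pos: [0.5767, 0.2381, 0.1173]
tool_rot: [-179.8, 0.0, 95.7]
ft_force: [-8.2, -1.1, 12.9]
finger_gap: 0.0133
```

Call:
step_arm:
  motion: "0 0 -0.01 0 0 0;0 0 -0.02 0 0 0;0 0 -0.03 0 0 0;0 0 -0.04 0 0 0;0 0 -0.05 0 0 0;0 0 -0.06 0 0 0;0 0 -0.07 0 0 0;0 0 -0.085 0 0 0;0 0 -0.1 0 0 0;0 0 -0.115 0 0 0;0 0 -0.13 0 0 0;0 0 -0.13 0 0 0;0 0 -0.13 0 0 0;0 0 -0.13 0 0 0;0 0 -0.13 0 0 0;0 0 -0.13 0 0 0"

```text
clock: 6.02
ee_pos: [0.5781, 0.2381, 0.246]
tool_rot: [-180.0, 0.0, 95.7]
ft_force: [-0.0, 0.6, -5.5]
finger_gap: 0.0128
```

Run:
```python
from h import *
s=bot.observe(); print(s["clock"],s["ee_pos"],s["tool_rot"],s["ft_force"],s["torque"],s["finger_gap"])
a=bot.camera("wrist"); b=bot.camera("scene")
cv2.imwrite("pics/l1.png",np.hstack([cv2.resize(a,(400,300)),cv2.resize(b[120:300,180:420],(400,300))]))
```

```text
6.025 [0.57808326 0.23814715 0.24600143] [-1.79976710e+02  9.90456227e-03  9.57297856e+01] [-0.01729534  0.63986207 -5.45443509] [-0.04912492 -0.00765131 -0.02955763] 0.012825024573748811
```

View pics/l1.png

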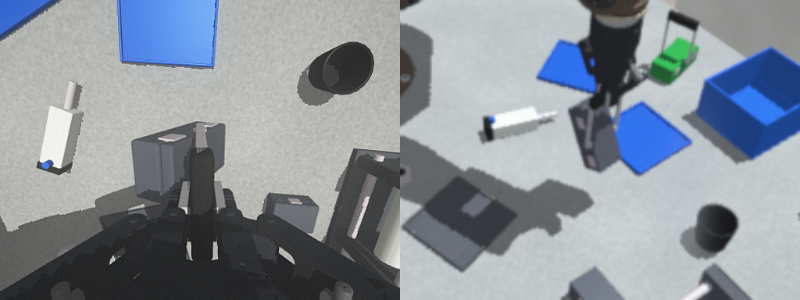

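In the scene crop the case hangs with its high end near (578,105) and its low end near (605,165), which are scene pixels (287,183) and (303,219). I'll check numerically which end that matches.

Run:
```python
from h import *
c=cam("scene"); w=cam("wrist"); b=bot.observe()["ee_pos"]+[0,0,.019]; pin=b-[0,0,.098]
u=np.radians(5.7); h=np.array([np.cos(u),np.sin(u),0]); z=np.array([0,0,1])
for sg in(1,-1):
    hh=h*sg; X=np.cos(1.1)*hh-np.sin(1.1)*z; Z=np.sin(1.1)*hh+np.cos(1.1)*z
    ctr=pin-.016*Z
    for n,cc in(("scene",c),("wrist",w)): print(sg,n,"low end",proj(cc,ctr+.06*X).round(),"high end",proj(cc,ctr-.06*X).round())
im=bot.camera("scene")[150:250,250:350]; cv2.imwrite("pics/l2.png",cv2.resize(im,(600,600),interpolation=2))
```

```text
1 scene low end [303. 218.] high end [293. 182.]
1 wrist low end [271. 184.] high end [196. 225.]
-1 scene low end [297. 213.] high end [313. 198.]
-1 wrist low end [246. 184.] high end [321. 225.]
```

View pics/l2.png

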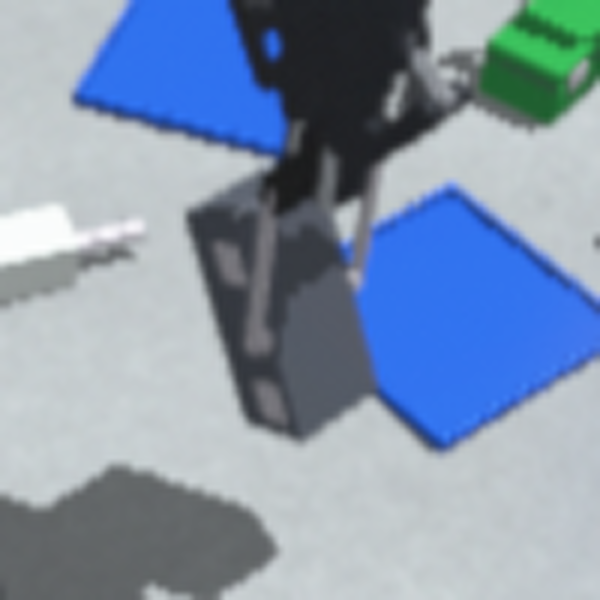

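The heavy end is the world +x end: the low end sits near (303,218) and the high end near (290,184), matching hypothesis +1 and a tilt of about 1.1 rad. Next I'll carry it over the tray.

Run:
```python
from h import *
u=np.radians(5.7); h=np.array([np.cos(u),np.sin(u),0]); T=np.array([.4886,-.005,0])
d,r=delta(T-.0154*h+[0,0,.24],95.7); print(T-.0154*h,d,r)
n=16; print(";".join("%.3f %.3f %.3f 0 0 0"%tuple(d*(3*q*q-2*q**3)) for q in np.arange(1,n+1)/n))
```

```text
[ 0.47327614 -0.00652952  0.        ] [-0.233  -0.1287  0.0062] [-0.0001  0.0001  0.0005]
-0.003 -0.001 0.000 0 0 0;-0.010 -0.006 0.000 0 0 0;-0.022 -0.012 0.001 0 0 0;-0.036 -0.020 0.001 0 0 0;-0.054 -0.030 0.001 0 0 0;-0.074 -0.041 0.002 0 0 0;-0.095 -0.052 0.003 0 0 0;-0.117 -0.064 0.003 0 0 0;-0.138 -0.076 0.004 0 0 0;-0.159 -0.088 0.004 0 0 0;-0.179 -0.099 0.005 0 0 0;-0.197 -0.109 0.005 0 0 0;-0.211 -0.117 0.006 0 0 0;-0.223 -0.123 0.006 0 0 0;-0.230 -0.127 0.006 0 0 0;-0.233 -0.129 0.006 0 0 0
```

Call:
step_arm:
  motion: "-0.003 -0.001 0 0 0 0;-0.01 -0.006 0 0 0 0;-0.022 -0.012 0.001 0 0 0;-0.036 -0.02 0.001 0 0 0;-0.054 -0.03 0.001 0 0 0;-0.074 -0.041 0.002 0 0 0;-0.095 -0.052 0.003 0 0 0;-0.117 -0.064 0.003 0 0 0;-0.138 -0.076 0.004 0 0 0;-0.159 -0.088 0.004 0 0 0;-0.179 -0.099 0.005 0 0 0;-0.197 -0.109 0.005 0 0 0;-0.211 -0.117 0.006 0 0 0;-0.223 -0.123 0.006 0 0 0;-0.23 -0.127 0.006 0 0 0;-0.233 -0.129 0.006 0 0 0;-0.233 -0.129 0.006 0 0 0;-0.233 -0.129 0.006 0 0 0"

```text
clock: 8.43
ee_pos: [0.4731, -0.0063, 0.2402]
tool_rot: [180.0, 0.0, 95.8]
ft_force: [0.3, 0.3, -4.6]
finger_gap: 0.0127
```

Call:
step_arm:
  motion: "0 0 0.01 0 0 0;0 0 0.02 0 0 0;0 0 0.03 0 0 0;0 0 0.04 0 0 0;0 0 0.05 0 0 0;0 0 0.06 0 0 0;0 0 0.07 0 0 0;0 0 0.075 0 0 0;0 0 0.075 0 0 0;0 0 0.075 0 0 0;0 0 0.075 0 0 0;0 0 0.075 0 0 0"

```text
clock: 9.93
ee_pos: [0.4731, -0.0066, 0.1655]
tool_rot: [180.0, 0.0, 95.7]
ft_force: [0.6, 1.0, -4.4]
finger_gap: 0.0126
```

Run:
```python
from h import *
s=bot.observe(); print(s["clock"],s["ee_pos"],s["tool_rot"],s["ft_force"],s["finger_gap"])
a=bot.camera("wrist"); b=bot.camera("scene")
cv2.imwrite("pics/p1.png",np.hstack([cv2.resize(a,(400,400)),cv2.resize(b[180:300,160:280],(400,400),interpolation=2)]))
```

```text
9.925 [ 0.47309133 -0.00657052  0.16550481] [1.79973720e+02 1.28109465e-02 9.57311099e+01] [ 0.62889313  1.04882013 -4.35840666] 0.012589997792888632
```

View pics/p1.png

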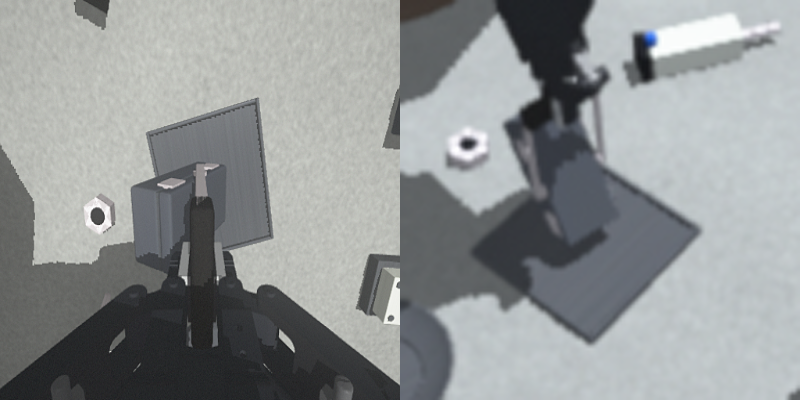

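The case hangs over the tray with its heavy (+x) end down, and the tray rim is clear all round. Now I'll touch down.

Call:
step_arm:
  motion: "0 0 0.004 0 0 0;0 0 0.008 0 0 0;0 0 0.011 0 0 0;0 0 0.013 0 0 0;0 0 0.013 0 0 0"

```text
clock: 10.65
ee_pos: [0.4757, -0.0068, 0.1543]
tool_rot: [179.6, 0.1, 95.7]
ft_force: [3.1, 1.6, 18.2]
finger_gap: 0.013
```

Call:
step_arm:
  motion: "0 0.003 0 0 0 0;0 0.006 0.0005 0 0 0;0 0.009 0.001 0 0 0;0 0.012 0.0015 0 0 0;0 0.015 0.002 0 0 0;0 0.015 0.002 0 0 0"

```text
clock: 11.4
ee_pos: [0.4898, -0.0051, 0.1513]
tool_rot: [179.7, 0.1, 95.7]
ft_force: [2.8, 1.4, 6.8]
finger_gap: 0.0128
```

Call:
step_arm:
  motion: "0 0.003 0.001 0 0 0;0 0.006 0.0022 0 0 0;0 0.009 0.0034 0 0 0;0 0.012 0.0046 0 0 0;0 0.012 0.0046 0 0 0"

```text
clock: 12.02
ee_pos: [0.5012, -0.0039, 0.1462]
tool_rot: [179.8, 0.0, 95.7]
ft_force: [5.2, 1.1, 5.6]
finger_gap: 0.013
```

Run:
```python
from h import *
s=bot.observe(); print(s["clock"],s["ee_pos"],s["tool_rot"],s["ft_force"],s["finger_gap"])
a=bot.camera("wrist"); b=bot.camera("scene")
cv2.imwrite("pics/p2.png",np.hstack([cv2.resize(a,(400,400)),cv2.resize(b[180:300,160:280],(400,400),interpolation=2)]))
```

```text
12.025 [ 0.50121976 -0.00392315  0.1462024 ] [1.79817519e+02 3.83791592e-02 9.57266104e+01] [5.20844963 1.05518899 5.64003188] 0.013043044805063037
```

View pics/p2.png

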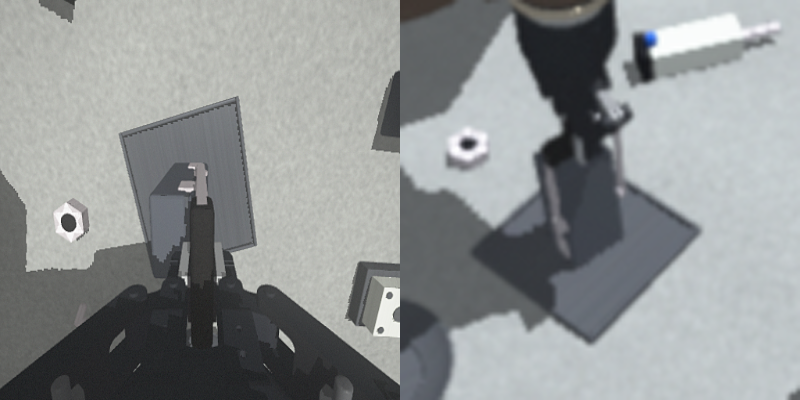

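The case is nearly upright on its +x end, inside the tray. I'll finish the last few millimetres.

Call:
step_arm:
  motion: "0 0.0015 0.001 0 0 0;0 0.003 0.002 0 0 0;0 0.004 0.0028 0 0 0;0 0.004 0.0028 0 0 0"

```text
clock: 12.62
ee_pos: [0.505, -0.0034, 0.1444]
tool_rot: [179.8, 0.0, 95.7]
ft_force: [1.7, 2.5, 19.5]
finger_gap: 0.012
```

Call:
step_arm:
  motion: "0 0 0 0 0 0;0 0 0 0 0 0;0 0 0 0 0 0;0 0 0 0 0 0;0 0 0 0 0 0;0 0 0 0 0 0"
  grip: 0.3

```text
clock: 13.38
ee_pos: [0.5038, -0.0035, 0.1428]
tool_rot: [-180.0, 0.0, 95.7]
ft_force: [1.0, -0.2, -0.1]
finger_gap: 0.0554
```

Run:
```python
from h import *
s=bot.observe(); print(s["clock"],s["ee_pos"],s["ft_force"],s["finger_gap"])
a=bot.camera("wrist"); b=bot.camera("scene")
cv2.imwrite("pics/p3.png",np.hstack([cv2.resize(a,(400,400)),cv2.resize(b[180:300,160:280],(400,400),interpolation=2)]))
```

```text
13.375 [ 0.50379556 -0.00347142  0.1428358 ] [ 1.02340725 -0.17721896 -0.14861216] 0.055400282430127
```

View pics/p3.png

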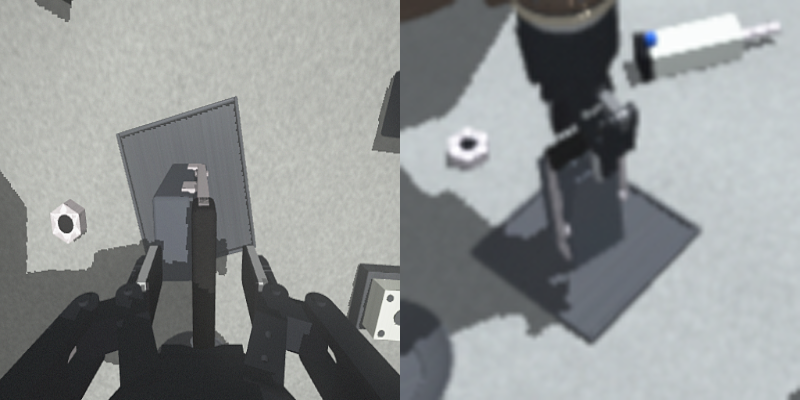

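The jaws are open, clear of the bar on both sides, and the case stands upright. I'll raise the arm, back away to the robot's right, and check the position from above.

Call:
step_arm:
  motion: "0 0 -0.02 0 0 0;0 0 -0.04 0 0 0;0 0 -0.07 0 0 0;0 0 -0.11 0 0 0;0 0 -0.15 0 0 0;-0.05 0 -0.16 0 0 0;-0.1 0 -0.16 0 0 0;-0.15 0 -0.16 0 0 0;-0.2 0 -0.16 0 0 0;-0.25 0 -0.16 0 0 0;-0.3 0 -0.16 0 0 0;-0.35 0 -0.16 0 0 0;-0.35 0 -0.16 0 0 0;-0.35 0 -0.16 0 0 0"

```text
clock: 15.22
ee_pos: [0.5386, -0.3514, 0.3026]
tool_rot: [-180.0, -0.0, 95.7]
ft_force: [-0.1, -0.5, 0.1]
finger_gap: 0.0554
```

Run:
```python
from h import *
s=bot.observe(); print(s["clock"],s["ee_pos"],s["ft_force"],s["finger_gap"])
a=bot.camera("top"); b=bot.camera("scene")
cv2.imwrite("pics/p4.png",np.hstack([cv2.resize(a[125:205,270:350],(400,400),interpolation=2),cv2.resize(b[180:300,160:280],(400,400),interpolation=2)]))
```

```text
15.225 [ 0.53857778 -0.3513745   0.30259781] [-0.13201002 -0.52460292  0.09787448] 0.05544732239037661
```

View pics/p4.png

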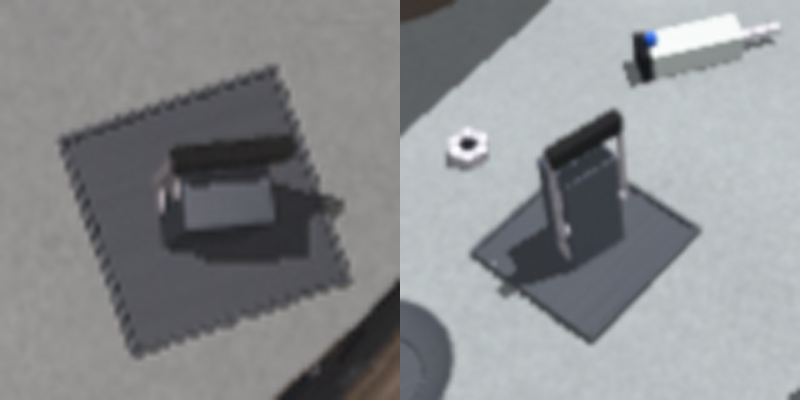

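The case stands alone in the tray with its handle upright. The top end face spans crop pixels (184,178)–(273,230), and the tray corners are (60,145), (277,68), (352,283), (135,355). I'll compute the offset.

Run:
```python
from h import *
c=cam("top"); f=lambda L,z: np.array([onz(c,np.array(p)/5+[270,125],z) for p in L])
A=f([(184,178),(272,177),(274,225),(187,231)],.124); B=f([(60,145),(277,68),(352,283),(135,355)],.01)
print(A[:,:2],A.mean(0),B.mean(0),A.mean(0)-B.mean(0))
```

```text
[[ 0.49438194  0.02098337]
 [ 0.49466339 -0.03216265]
 [ 0.46563582 -0.03285885]
 [ 0.46236344  0.0196666 ]] [ 0.47926115 -0.00609288  0.124     ] [ 0.48530825 -0.00704006  0.01      ] [-0.0060471   0.00094718  0.114     ]
```

```bash
python3 -c "
from plant import bot
print(bot.hand_in())"
```

```text
the job is handed in; nothing more can be done
None
```

The case is standing on its heavy end in the dark square tray, with the gripper well clear, and I handed the job in at about 15 s of the 45 s. No verdict is reported.

- **Which end:** I lifted the case by its handle and the end pointing away from the robot (world +x) sank. The scene picture matched the positions predicted for that end.
- **Placing:** I set the low edge of that end on the tray floor and swung the case upright. Upward force on the wrist while it touched the tray peaked at about 20 N in the readings.
- **Last checks:** after backing away, both cameras showed the case upright on its own with the handle up. Across the tray (y) its centre is about 1 mm from the middle.
- **A reading that disagreed:** in x, the visible part of the top face gave an offset of −6 mm. The bar hides about 14 mm of that face, so measured from the visible edge plus the known 44 mm, the offset is about 1–2 mm. I did not confirm this with a second view.

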